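# Clamp a fallen bottle in the capping station

## Robot

A 6-joint arm with a two-finger parallel gripper is mounted at the origin on the work surface. World frame = base frame: x ahead of the robot, y to its left, z up, the work surface at z = 0. Lengths are in m, angles in degrees, forces in N, time in s.
With the tool pointing down it reaches from about 0.4 to 0.825 m from the base axis. Payload 7 kg.
Tool frame: the origin (TCP) lies between the finger pads; the fingertips stand 19 mm ahead of it and the grasp point (between the pads) is the TCP; z points along the fingers, y is the line along which they close (so a half turn about z gives the same grasp; the last joint's range is limited). The gripper opens to 88 mm and grips with 3 to 60 N. Pads are 19 mm wide; open, the fingers measure 130 mm over their backs; the gripper's body (78 mm by 193 mm) begins 47 mm behind the grasp point.
Start: joints at [16.507, 20.546, 0.682, 0, -70.136, -16.507], TCP at [0.675, -0, 0.246] pointing down, gripper open.
Joint ranges: [-176.03, 176.03], [-82.01, 121.73], [-58.28, 71.71], [-173.87, 95.51], [-174.79, -0.11], [-173.66, 173.66]. Speed limits (degrees/s): [136.94, 136.94, 172.46, 180, 180, 180].

## Interface

Orientations are given as [roll, pitch, yaw] about the fixed x, y, z axes, in that order (R = Rz(yaw) Ry(pitch) Rx(roll)).
In Python, from plant import r gives the robot as it stands. The module is installed in compiled form; this text tells all that it offers.
- The arm moves only by the shell command python3 -m pendant 'ROWS' [OPENING] [FORCE]. ROWS is JSON, a list of rows, each a list of 6 numbers: the shift along the tool's x, y, z in mm, then the turn, a rotation vector about the tool's x, y, z in rad. In form: [[tx, ty, tz, wx, wy, wz], ...]. A call has 1 to 20 rows; each row is the pose to reach, as a shift and turn from the pose commanded when the call began, along the tool's axes at that moment; what a row does not reach only later rows make up. A row lasts 1/8 s, in which the tool goes at most 62.5 mm and 10.7 degrees, less where a joint would pass 70% of its speed; a pose out of reach is approached as far as the arm can. A call with a gripper value outside its range is refused whole. OPENING is the finger opening in mm, from 0 to 87.6, set as the call begins (- or left out, the last holds). The fingers move at their own pace and stop on an object; FORCE is the grip in N (left out, the last holds). Time passes only in rows, so rows that repeat a pose let the fingers close. It gives the time, the measured TCP pose, the force, the opening and the grip force at its end, in the units of the state.
- r.get_state(): the state, without advancing time (a new reading comes with each control period).
- r.capture(name): name is "scene" or "side" or "wrist"; returns the picture (400x640x3 uint8, red, green, blue); there is no depth.
- r.camera_params(name): a dict with "mtx" (3x3 intrinsics, pixels), "rvec" (rotation vector, rad) and "tvec" (3), from world to camera coordinates, as OpenCV has them; the wrist camera has in their place "mount" (4x4, takes a point from camera to tool coordinates, whose origin is the TCP and whose axes are the flange's). Camera axes: x right, y down, z forward; pixel columns grow to the right and rows downward; lengths in m; the calibration is good to about 2 mm. A picture is of the moment at which its call begins: read the wrist's pose just before it. camera_params takes no time and is no camera call.
- r.close_job(): hands the job in; it is judged then, once.
The state is a dict: "time_s": time; "joints": joint angles; "qd": joint speeds; "joint_torque": joint torques, N m; "tcp_pos": TCP position; "eef_rot": TCP orientation; "contact_force": force on the tool from outside, world axes, zero at the start; "moment": the same for the moment, N m; "gripper_width": finger opening in m; "gripper_force": force on a finger pad.
Only numpy, scipy, OpenCV 4.12 (cv2) and the standard library are available. Lean on these libraries where they do the work, as an engineer would, in place of code of your own. Each camera call takes 0.05 s, during which the arm holds its last target. There are 200 camera calls.

## Task

Stand the fallen bottle upright in the station's nest, snug in the V-block, and let go of it. Then screw the tilted thumbscrew clockwise until it is fully home and its sprung foot holds the bottle by the shoulder. Leave the other things on the table where they are.

Things in the scene. Friction and masses are not known exactly. Their poses are not given: they have to be found in the camera images.
- bottle_center (a point): The fallen bottle: white, round, lying on the table, 0.10 to 0.18 kg, 122 mm tall, body 56 mm in diameter, with a tall grey ribbed cap (fixed on it) 28 mm in diameter. The point is on its axis half-way up, 61 mm from the underside; z runs along the axis towards the cap: middle of the cap at z = +46 mm, underside at z = -61 mm.
- bottle: The same bottle as a solid; origin at the centre of its underside, z along its axis. The body goes up to 72 mm, then a 45 degree shoulder to 87 mm, a neck 26 mm in diameter, and the cap from 92 to 122 mm.
- seat (a point): Nest of the clamping station: fixed white plate, 12 mm thick, with a white V-block 33 mm high (two upright faces at 90 degrees) on its -y side, open to +y. The point lies on the plate's top, where the centre of the bottle's underside is when the bottle touches both faces. x, y level, z up. Backed out, the screw leaves about 5 mm beside a bottle lowered upright.
- station: The station, fixed: plate 130 x 180 mm (y -65 to +115), axes as the seat's, origin 12 mm below the seat point. A steel column at y +46 to +74 mm, 30 mm wide, 114 mm high, carries a tilted boss 27 mm in diameter. The screw's axis lies in x = 0, leans 40 degrees from vertical towards +y, and aims at y = 20.5 mm, z = 91.5 mm, on the seated bottle's shoulder.
- knob_head (a point): Knurled steel head of the thumbscrew, a cylinder 30 mm in diameter, 26 mm long; the point is at its middle, z runs outward along the screw's axis (40 degrees from vertical), x and y turn with it. A collar under the head, 12 mm long, lands on the boss when home; the head's middle is then 25 mm from the boss's face.
- knob (a joint): Turn of the thumbscrew in rad, positive clockwise seen from its head, which drives it 3 mm per rad towards the bottle. 0 is backed out, 10 (1.6 turns) is home, where the collar meets the boss and it stops dead. Starts between 0 and 1.5. Friction of 0.06 N m holds it where it is left.
- foot_tip (a point): Tip of the black sprung foot (ball nose, 10 mm in diameter) at the lower end of the thumbscrew; z outward along the axis.
- foot: The same foot as a solid; origin on the axis, 4 mm above its tip. It yields up to 9 mm into the screw, spring 2 N/mm; with the screw home on a seated bottle it is pushed in about 4 mm and presses with about 10 N.
- spare_a_center (a point): Bystander, not to be disturbed: a standing bottle of the same kind; the point is half-way up, on its axis.
- spare_b_center (a point): Bystander, not to be disturbed: another standing bottle of the same kind; the point is half-way up, on its axis.
- cap_bin_mid (a point): Bystander, not to be disturbed: grey open bin of caps, 110 x 130 x 50 mm; the point is within it, near the table.
- driver_mid (a point): Bystander, not to be disturbed: screwdriver lying on the table; the point is within it, near the table.
- gauge_mid (a point): Bystander, not to be disturbed: steel cylinder 42 mm wide, 30 mm high; the point is within it, near the table.
- funnel_mid (a point): Bystander, not to be disturbed: aluminium stepped plug 60 mm wide, 50 mm high; the point is within it, near the table.
Things that resemble listed ones, but are neither listed nor needed, are in the scene too. What is shaped like the bottle but brown or red is not meant.

How it is judged (in metres and radians):
On the way, in this order (a step that is already met when the one before it is completed fails the run):
1. the bottle stands upright in the nest, against the V, and is let go (angle between bottle's own z axis and vertical below 0.07 rad and distance between bottle and seat below 0.006 m and contact force between bottle and the fingers below 0.1 N), for 0.2 s.
2. the thumbscrew is more than half-way down over the standing bottle (angle between bottle's own z axis and vertical below 0.07 rad and distance between bottle and seat below 0.006 m and value of joint knob above 6 rad), for 0.1 s.
At the end, for the whole second after the job is handed in: The bottle stands upright (within 4 degrees) with its underside centre within 6 mm of the seat, the thumbscrew is home (within 0.5 rad of its stop) and its foot presses on the bottle with more than 4 N; everything is at rest and released (angle between bottle's own z axis and vertical below 0.07 rad and distance between bottle and seat below 0.006 m and value of joint knob above 9.5 rad and contact force between foot and bottle above 4 N and linear speed of bottle below 0.01 m/s and velocity of joint knob below 0.05 rad/s); the robot touches nothing.
It fails at once if a bystander is moved more than 25 mm (distance of any of spare_a_center, spare_b_center, cap_bin_mid, driver_mid, gauge_mid, funnel_mid from where it was at the start of the episode above 0.025 m).
It also fails if it takes over 72 s, if anything falls off the work surface, if the arm or the gripper's body presses on something with over 40 N, if the wrist force passes 120 N, or if a joint passes its speed limit or range.

## Working session

There is one attempt and no reset: what is moved stays moved. The work goes in short steps, Python scripts to look and compute and a shell command to move; the robot and the scene stay as the last step left them, time stands still between calls to the robot, and variables do not carry over. Pictures are saved under pics/ and viewed, at most 10 in all, crops included, and the job is handed in when it is done.

```bash
mkdir -p pics
python3 - <<'E'
from plant import r
import cv2
for n in ("scene","side"):
    im=r.capture(n); cv2.imwrite(f"pics/{n}0.png",cv2.cvtColor(im,cv2.COLOR_RGB2BGR))
    p=r.camera_params(n); print(n,{k:v for k,v in p.items()})
print(r.camera_params("wrist")); print(r.get_state())
E
```

```text
scene {'mtx': array([[467.10052156,   0.        , 318.85987124],
       [  0.        , 467.10052156, 201.64520968],
       [  0.        ,   0.        ,   1.        ]]), 'rvec': array([ 0.97516578,  2.31308243, -1.19678238]), 'tvec': array([ 0.47288837, -0.1116593 ,  1.83493403])}
side {'mtx': array([[460.25944969,   0.        , 322.61881144],
       [  0.        , 460.25944969, 192.70802234],
       [  0.        ,   0.        ,   1.        ]]), 'rvec': array([ 0.10173176, -2.8112246 ,  1.29418525]), 'tvec': array([0.56037827, 0.16264277, 1.29903583])}
{'mtx': array([[286.61102566,   0.        , 321.29769222],
       [  0.        , 286.61102566, 198.02496069],
       [  0.        ,   0.        ,   1.        ]]), 'mount': array([[ 1.36061358e-04, -9.50527334e-01, -3.10640902e-01,
         8.38734359e-02],
       [ 9.99999817e-01,  3.12703975e-04, -5.18838125e-04,
         2.34370324e-04],
       [ 5.90308464e-04, -3.10640774e-01,  9.50527202e-01,
        -1.40513852e-01],
       [ 0.00000000e+00,  0.00000000e+00,  0.00000000e+00,
         1.00000000e+00]])}
{'time_s': 0.1, 'joints': array([ 1.65056804e+01,  2.05873409e+01,  6.39588598e-01, -1.55525191e-02,
       -7.01367643e+01, -1.65053520e+01]), 'qd': array([ 0.09303635, -0.14084672,  0.09315906,  0.05184564,  0.00508182,
       -0.01687943]), 'joint_torque': array([-1.42273191e-03, -5.84165347e+01,  2.93752134e+01,  7.01551259e+00,
        1.01412315e-02, -6.66964229e-05]), 'tcp_pos': array([ 6.74595502e-01, -5.08267450e-05,  2.44727420e-01]), 'eef_rot': array([ 1.79914812e+02, -9.99474818e-03, -9.00049593e+01]), 'contact_force': array([0.43506597, 0.1450462 , 0.65243733]), 'moment': array([0.02018156, 0.0396787 , 0.01933376]), 'gripper_force': 0.0, 'gripper_width': 0.08754960503859278}
```

View pics/scene0.png

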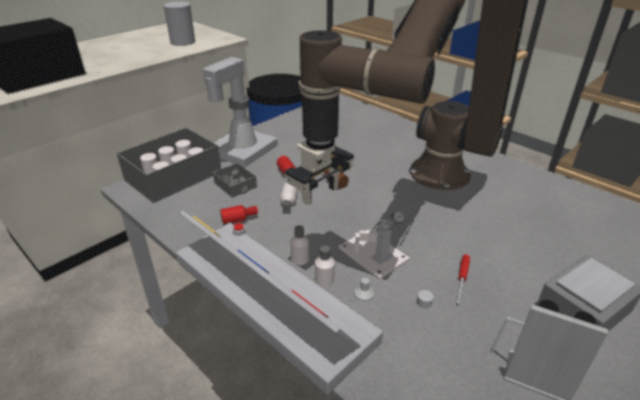

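View pics/side0.png

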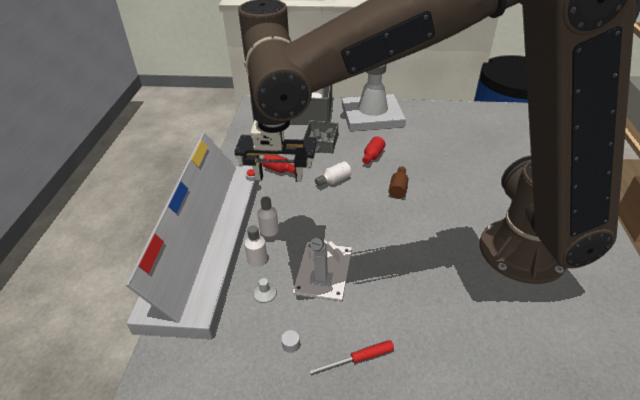

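```bash
cat > h.py <<'E'
import numpy as np, cv2
from scipy.spatial.transform import Rotation as R
from plant import r
def cam(n):
    p=r.camera_params(n)
    if n=="wrist":
        s=r.get_state(); T=np.eye(4); T[:3,:3]=R.from_euler('xyz',s['eef_rot'],degrees=True).as_matrix(); T[:3,3]=s['tcp_pos']
        M=np.linalg.inv(T@p['mount']); return p['mtx'],M[:3,:3],M[:3,3]
    return p['mtx'],cv2.Rodrigues(p['rvec'])[0],p['tvec']
def ray(c,u,v):
    K,Rm,t=c; d=Rm.T@np.linalg.inv(K)@[u,v,1]; return -Rm.T@t,d/np.linalg.norm(d)
def onz(c,u,v,z):
    o,d=ray(c,u,v); return o+d*(z-o[2])/d[2]
def tri(*a):
    A=0;b=0
    for c,u,v in a:
        o,d=ray(c,u,v);P=np.eye(3)-np.outer(d,d);A=A+P;b=b+P@o
    return np.linalg.solve(A,b)
def proj(c,X):
    K,Rm,t=c; x=np.atleast_2d(X)@Rm.T+t; x=x@K.T; return x[:,:2]/x[:,2:]
E
python3 - <<'E'
from h import *
c=cam("side")
for nm,u,v,z in [("bot base",349,171,.028),("bot cap",321,182,.028),("plateA",295,293,0.012),("plateB",343,298,.012),("plateC",350,247,.012),("plateD",308,242,.012),("brown",399,183,.02),("redcapbot",374,150,.02),("red2",280,163,.02),("spA",267,235,0),("spB",257,262,0)]: print(nm,onz(c,u,v,z).round(3))
a=cv2.imread("pics/side0.png")
o=np.vstack([cv2.resize(a[130:210,300:400],(600,480),interpolation=3)[:300],cv2.resize(a[220:310,270:370],(600,540),interpolation=3)])[:600+240]
cv2.imwrite("pics/c1.png",cv2.resize(a[225:305,270:370],(750,600),interpolation=3))
E
```

```text
bot base [ 0.497 -0.299  0.028]
bot cap [ 0.586 -0.235  0.028]
plateA [0.617 0.199 0.012]
plateB [0.494 0.207 0.012]
plateC [0.482 0.03  0.012]
plateD [0.603 0.019 0.012]
brown [ 0.332 -0.255  0.02 ]
redcapbot [ 0.412 -0.437  0.02 ]
red2 [ 0.737 -0.34   0.02 ]
spA [ 0.728 -0.013  0.   ]
spB [0.738 0.093 0.   ]
```

View pics/c1.png

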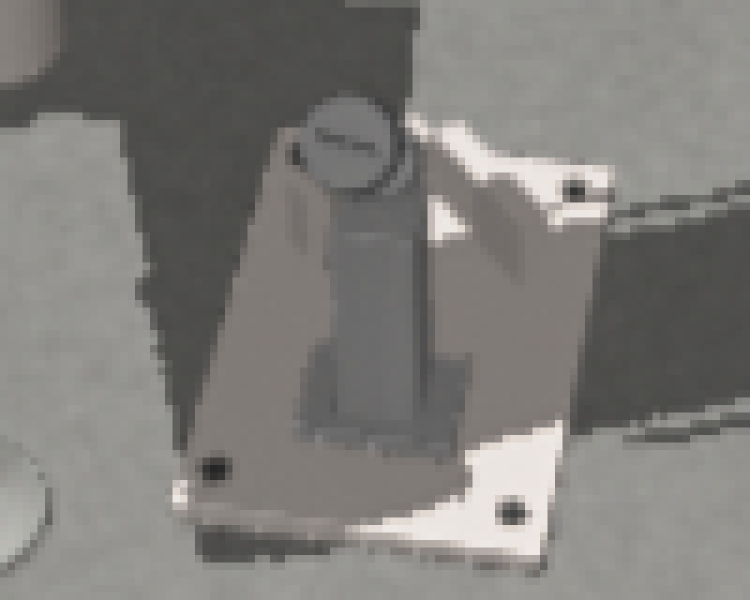

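```bash
python3 -m pendant '[[50,25,10,0,0,0.18],[100,50,20,0,0,0.36],[150,75,30,0,0,0.54],[200,95,40,0,0,0.72],[260,125,45,0,0,0.94],[260,125,45,0,0,0.94],[260,125,45,0,0,0.94]]' 87
python3 - <<'E'
from h import *
print(r.get_state()['joints'])
c=cam("wrist");np.savez("w1.npz",K=c[0],R=c[1],t=c[2])
im=r.capture("wrist")[:,:,::-1]; cv2.imwrite("pics/w1.png",im)
E
```

```text
time_s: 0.98
tcp_pos: [0.5497, -0.2604, 0.2004]
eef_rot: [180.0, -0.0, -143.9]
contact_force: [0.2, 1.7, 0.6]
gripper_width: 0.0866
gripper_force: 0.0
[-6.97332661e+00  1.61912827e+01 -1.17332977e+01 -6.65207089e-03
 -6.20919961e+01 -4.69091359e+01]
```

View pics/w1.png

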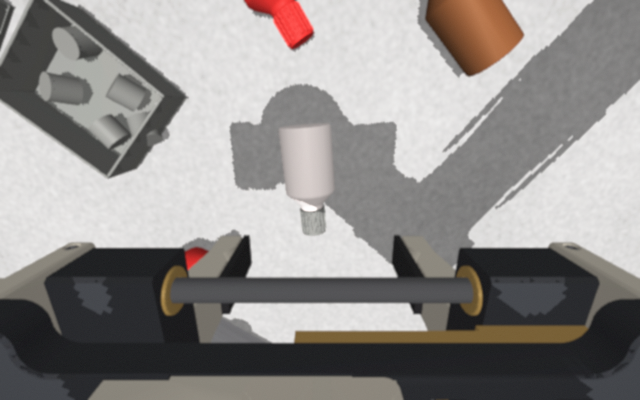

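Run:
```python
from h import *
w=np.load("w1.npz");c=(w['K'],w['R'],w['t'])
P=[onz(c,u,v,.030) for u,v in [(305.5,140),(310,192),(313,220),(313.5,234)]]
for p in P: print(p.round(4))
d=P[2]-P[0]; print("yaw zb",np.degrees(np.arctan2(d[1],d[0])))
# check against model for refine: extents along axis
from scipy.spatial.transform import Rotation as R
def model(cx,cy,yaw):
    zb=np.array([np.cos(yaw),np.sin(yaw),0]); n=np.array([-zb[1],zb[0],0])
    pr=[(-61,28),(11,28),(26,13),(31,14),(61,14)]; out=[]
    a=np.linspace(0,2*np.pi,24)
    for s,rr in pr:
        out.append(np.array([cx,cy,.028])+zb*s/1e3+np.outer(np.cos(a),n)*rr/1e3+np.outer(np.sin(a),[0,0,1])*rr/1e3)
    return out
u=d/np.linalg.norm(d); u[2]=0;u/=np.linalg.norm(u)
ctr=P[2]-u*.046; yaw=np.arctan2(u[1],u[0]); print("ctr",ctr)
im=cv2.imread("pics/w1.png")
for ring in model(ctr[0],ctr[1],yaw):
    cv2.polylines(im,[proj(c,ring).round().astype(int)],True,(0,255,0),1)
o=cv2.resize(im[100:250,230:390],(640,600),interpolation=3); cv2.imwrite("pics/o1.png",o)
```

```text
[ 0.5204 -0.3018  0.03  ]
[ 0.5649 -0.2642  0.03  ]
[ 0.5908 -0.2415  0.03  ]
[ 0.6051 -0.2305  0.03  ]
yaw zb 40.57542575381357
ctr [ 0.55584649 -0.27138745  0.03      ]
```

View pics/o1.png

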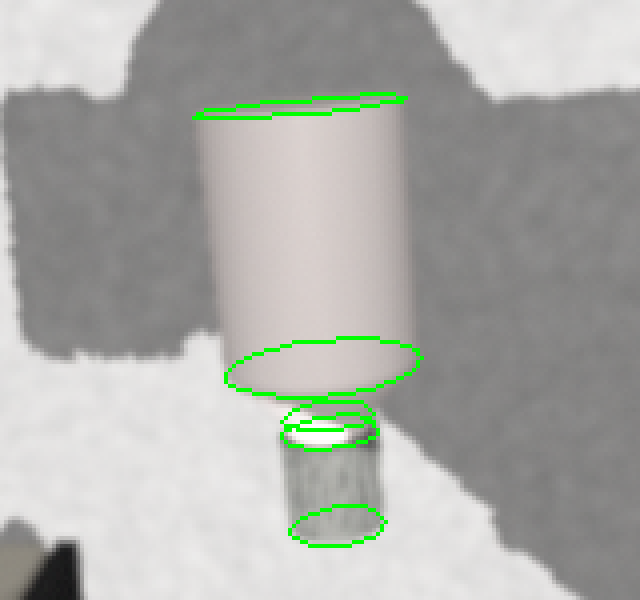

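```bash
cat >> h.py <<'E'
def cur():
    s=r.get_state(); return np.array(s['tcp_pos']),R.from_euler('xyz',s['eef_rot'],degrees=True)
def row(p,Rt,base=None):
    p0,R0=base or cur(); return list((R0.inv().apply(np.array(p)-p0)*1e3).round(1))+list((R0.inv()*Rt).as_rotvec().round(4))
E
python3 - <<'E'
from h import *
y=np.radians(40.5); zb=np.array([np.cos(y),np.sin(y),0]); up=np.array([0,0,1.])
tz=-zb*.5-up*.866; ty=np.cross(up,-zb)*-1  # tool y
tx=np.cross(ty,tz)
Rt=R.from_matrix(np.c_[tx,ty,tz]); p0,R0=cur(); print(R0.as_matrix().round(2),Rt.as_matrix().round(2))
g=np.array([.5556,-.2712,.028])+.049*zb
for k in (.08,.0): print(row(g-tz*k,Rt))
E
```

```text
[[-0.81 -0.59  0.  ]
 [-0.59  0.81  0.  ]
 [-0.    0.   -1.  ]] [[-0.66 -0.65 -0.38]
 [-0.56  0.76 -0.32]
 [ 0.5   0.   -0.87]]
[np.float64(-86.3), np.float64(-5.8), np.float64(103.2), np.float64(0.0197), np.float64(0.5235), np.float64(-0.0731)]
[np.float64(-46.4), np.float64(-8.8), np.float64(172.5), np.float64(0.0197), np.float64(0.5235), np.float64(-0.0731)]
```

```bash
python3 -m pendant '[[-30,-2,35,0.007,0.175,-0.024],[-60,-4,70,0.013,0.35,-0.049],[-86,-6,103,0.02,0.5235,-0.073],[-86,-6,103,0.02,0.5235,-0.073],[-66,-7,138,0.02,0.5235,-0.073],[-46,-9,172.5,0.02,0.5235,-0.073],[-46,-9,172.5,0.02,0.5235,-0.073],[-46,-9,172.5,0.02,0.5235,-0.073]]' 87 && python3 -m pendant '[[0,0,0,0,0,0],[0,0,0,0,0,0],[0,0,0,0,0,0],[0,0,0,0,0,0],[0,0,0,0,0,0],[0,0,0,0,0,0],[0,0,0,0,0,0]]' 20 50
```

```text
time_s: 2.02
tcp_pos: [0.594, -0.2396, 0.03]
eef_rot: [-179.8, -29.9, -139.6]
contact_force: [0.6, -0.4, 0.4]
gripper_width: 0.0873
gripper_force: 0.0
time_s: 2.9
tcp_pos: [0.5924, -0.2402, 0.028]
eef_rot: [-180.0, -30.0, -139.6]
contact_force: [1.0, 0.6, -0.2]
gripper_width: 0.0271
gripper_force: 50.0
```

```bash
cat >> h.py <<'E'
def upr(yaw,tilt=30):
    y=np.radians(yaw);t=np.radians(tilt); sx=np.array([np.cos(y),np.sin(y),0]); sy=np.array([-sx[1],sx[0],0]); up=np.array([0,0,1.])
    z=np.cos(t)*sy-np.sin(t)*up; yy=-sx; return R.from_matrix(np.c_[np.cross(yy,z),yy,z])
E
python3 - <<'E'
from h import *
from scipy.spatial.transform import Slerp
from scipy.optimize import least_squares
c=cam("side")
px=np.array([[180,500],[545,550],[612,172],[282,130],[375,432]])/7.5+[270,225]
loc=np.array([[65,115],[-65,115],[-65,-65],[65,-65],[0,74]])/1e3
def pts(q):
    a=q[2];Rm=np.array([[np.cos(a),-np.sin(a)],[np.sin(a),np.cos(a)]]);return np.c_[loc@Rm.T+q[:2],np.full(5,.012)]
s=least_squares(lambda q:(proj(c,pts(q))-px).ravel(),[.547,.089,-.07])
print(s.x,np.degrees(s.x[2]),s.fun.reshape(-1,2).round(1))
yaw=np.degrees(s.x[2]); sy=np.array([-np.sin(s.x[2]),np.cos(s.x[2]),0])
p0,R0=cur(); Rt=upr(yaw); p1=p0+[0,0,.17]; p2=np.array([*s.x[:2],0])-.17*sy; p2[2]=.22
print("bottle dir end",(Rt*R0.inv()).apply([np.cos(np.radians(40.5)),np.sin(np.radians(40.5)),0]).round(2), (R0.inv()*Rt).magnitude()*57.3, p2)
print(np.array(row(p1,R0)))
sl=Slerp([0,1],R.concatenate([R0,Rt]))
for k in np.arange(1,12)/11: print(np.array(row(p1+(p2-p1)*k,sl(k))).tolist())
E
```

```text
[ 0.54699803  0.08857399 -0.0999043 ] -5.724094679574326 [[-1.   0.3]
 [ 0.3  0.6]
 [ 0.6 -0.8]
 [-0.5 -0.7]
 [ 0.7  0.2]]
bottle dir end [-0. -0.  1.] 98.03993998345244 [ 0.53004253 -0.08057834  0.22      ]
[ 8.500e+01 -1.000e-01 -1.472e+02  0.000e+00  0.000e+00  0.000e+00]
[81.6, 14.7, -151.5, -0.0199, -0.1352, -0.0743]
[78.2, 29.4, -155.8, -0.0399, -0.2704, -0.1486]
[74.8, 44.1, -160.1, -0.0598, -0.4056, -0.2229]
[71.4, 58.8, -164.3, -0.0798, -0.5408, -0.2972]
[68.0, 73.5, -168.6, -0.0997, -0.6759, -0.3715]
[64.6, 88.3, -172.9, -0.1196, -0.8111, -0.4458]
[61.2, 103.0, -177.2, -0.1396, -0.9463, -0.5201]
[57.8, 117.7, -181.5, -0.1595, -1.0815, -0.5944]
[54.4, 132.4, -185.8, -0.1795, -1.2167, -0.6687]
[51.0, 147.2, -190.0, -0.1994, -1.3519, -0.743]
[47.6, 161.9, -194.3, -0.2193, -1.4871, -0.8173]
```

```bash
python3 -m pendant '[[20,0,-35,0,0,0],[42,0,-73,0,0,0],[64,0,-110,0,0,0],[85,0,-147,0,0,0],[81.6,14.7,-151.5,-0.02,-0.135,-0.074],[78.2,29.4,-155.8,-0.04,-0.27,-0.149],[74.8,44.1,-160,-0.06,-0.406,-0.223],[71.4,58.8,-164.3,-0.08,-0.541,-0.297],[68,73.5,-168.6,-0.1,-0.676,-0.372],[64.6,88.3,-173,-0.12,-0.811,-0.446],[61.2,103,-177.2,-0.14,-0.946,-0.52],[57.8,117.7,-181.5,-0.16,-1.08,-0.594],[54.4,132.4,-185.8,-0.18,-1.217,-0.669],[51,147.2,-190,-0.199,-1.352,-0.743],[47.6,162,-194.3,-0.219,-1.487,-0.817],[47.6,162,-194.3,-0.219,-1.487,-0.817],[47.6,162,-194.3,-0.219,-1.487,-0.817]]'
python3 - <<'E'
from h import *
print(r.get_state()['joints'])
c=cam("wrist");np.savez("w2.npz",K=c[0],R=c[1],t=c[2])
im=r.capture("wrist")[:,:,::-1]; cv2.imwrite("pics/w2.png",im)
im=r.capture("side")[:,:,::-1]; cv2.imwrite("pics/s2.png",im)
E
```

```text
time_s: 5.03
tcp_pos: [0.5303, -0.0812, 0.2199]
eef_rot: [179.9, 59.8, -95.9]
contact_force: [0.5, 0.0, -1.5]
gripper_width: 0.0269
gripper_force: 50.0
[-27.63405002  26.51884893   1.40665698 -53.56004449 -94.45131103
  32.49231119]
```

View pics/w2.png

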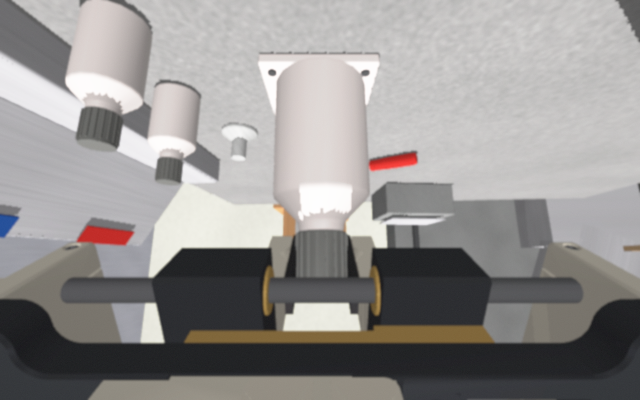

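Run:
```python
from h import *
w=np.load("w2.npz");c=(w['K'],w['R'],w['t'])
im=cv2.imread("pics/w2.png"); 
cv2.imwrite("pics/c2.png",cv2.resize(im[40:120,245:395],(800,427),interpolation=3))
for u,v,z in [(258,53,0),(381,53,0),(261,59,.012),(378,59,.012)]: print(onz(c,u,v,z).round(4))
```

```text
[ 0.6089  0.0192 -0.    ]
[0.4766 0.0327 0.    ]
[0.6033 0.0139 0.012 ]
[0.4809 0.0264 0.012 ]
```

View pics/c2.png

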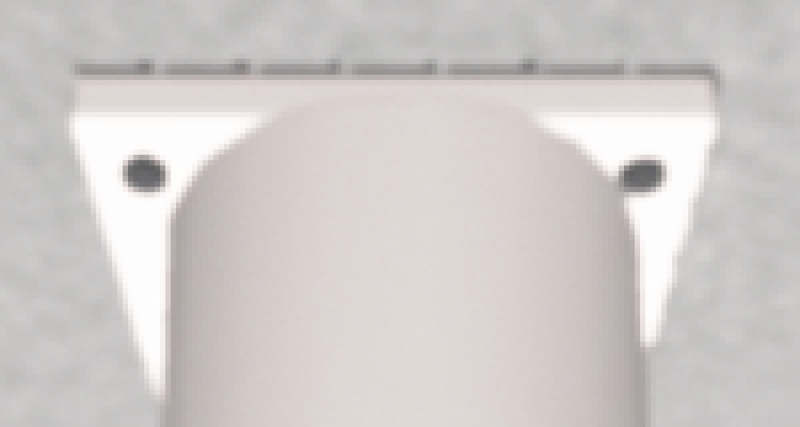

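Run:
```python
from h import *
w=np.load("w2.npz");c=(w['K'],w['R'],w['t'])
A,B,L,Rr=[onz(c,u,v,.012)[:2] for u,v in [(258.3,61.6),(379.8,62),(274.1,114),(367.8,104.7)]]
print(A,B,np.hypot(*(A-B)),[onz(c,u,v,0)[:2] for u,v in [(259.1,54.6),(379.1,54.6)]])
d=A-B; print("yaw",np.degrees(np.arctan2(d[1],d[0])))
for p,q in((A,L),(B,Rr)): e=q-p; print("yaw edge",np.degrees(np.arctan2(-e[0],e[1])))
y=np.radians(-5.7);sy=np.array([-np.sin(y),np.cos(y)]);print("seat",(A+B)/2+.065*sy)
```

```text
[0.60741581 0.01752716] [0.47852623 0.03130735] 0.12962413039117754 [array([0.60845322, 0.02175207]), array([0.47841227, 0.03501193])]
yaw -6.102578926588287
yaw edge -6.450042284888939
yaw edge -5.219926626582862
seat [0.5494268  0.08909586]
```

Run:
```python
from h import *
w=np.load("w2.npz");c=(w['K'],w['R'],w['t'])
p0,R0=cur(); a=np.linspace(0,2*np.pi,72)
for h in (-.108,-.110,-.112):
  for tilt in (-4,0,4):
    axis=R.from_rotvec(R0.apply([0,1,0])*np.radians(tilt)).apply([0,0,1.])
    n1=R0.apply([0,1,0]); n2=np.cross(axis,n1)
    ring=p0+axis*h+.028*(np.outer(np.cos(a),n1)+np.outer(np.sin(a),n2))
    q=proj(c,ring); print(h,tilt,axis[1].round(3),q.min(0).round(1),q.max(0).round(1))
```

```text
-0.108 -4 -0.069 [277.8  65.4] [363.7 119.2]
-0.108 0 0.0 [276.   58.8] [365.5 111.5]
-0.108 4 0.069 [274.   52.6] [367.4 103.8]
-0.11 -4 -0.069 [277.9  62.5] [363.6 116.8]
-0.11 0 0.0 [276.1  55.6] [365.4 109. ]
-0.11 4 0.069 [274.  49.] [367.3 101.1]
-0.112 -4 -0.069 [278.   59.6] [363.5 114.5]
-0.112 0 0.0 [276.2  52.3] [365.3 106.5]
-0.112 4 0.069 [274.1  45.4] [367.3  98.5]
```

Run:
```python
from h import *
yaw=-5.9;y=np.radians(yaw);sy=np.array([-np.sin(y),np.cos(y),0]);S=np.array([.5495,.0895,.012])
Rt=upr(yaw)
for h in (.207,.167,.117): print(h,np.array(row(S+.0015*sy+[0,0,h-.012+.004],Rt)).tolist())
```

```text
0.207 [-78.3, -2.1, 154.1, 0.002, -0.0034, 0.0027]
0.167 [-43.7, -2.0, 174.2, 0.002, -0.0034, 0.0027]
0.117 [-0.5, -2.0, 199.4, 0.002, -0.0034, 0.0027]
```

```bash
python3 -m pendant '[[-13,0,26,0,-0.002,0],[-26,-1,52,0,-0.003,0.001],[-39,-1,78,0.001,-0.003,0.002],[-52,-1.5,103,0.002,-0.003,0.003],[-65,-2,128,0.002,-0.003,0.003],[-78,-2,154,0.002,-0.003,0.003],[-61,-2,164,0.002,-0.003,0.003],[-44,-2,174,0.002,-0.003,0.003],[-44,-2,174,0.002,-0.003,0.003],[-44,-2,174,0.002,-0.003,0.003],[-44,-2,174,0.002,-0.003,0.003]]'
python3 - <<'E'
from h import *
im=r.capture("side")[:,:,::-1]
c=cam("side"); np.savez("s3.npz",K=c[0],R=c[1],t=c[2])
cv2.imwrite("pics/s3.png",cv2.resize(im[180:310,235:400],(762,600),interpolation=3))
E
```

```text
time_s: 6.5
tcp_pos: [0.5496, 0.0906, 0.1715]
eef_rot: [179.9, 60.1, -96.0]
contact_force: [-0.5, -0.1, -1.0]
gripper_width: 0.0268
gripper_force: 50.0
```

View pics/s3.png

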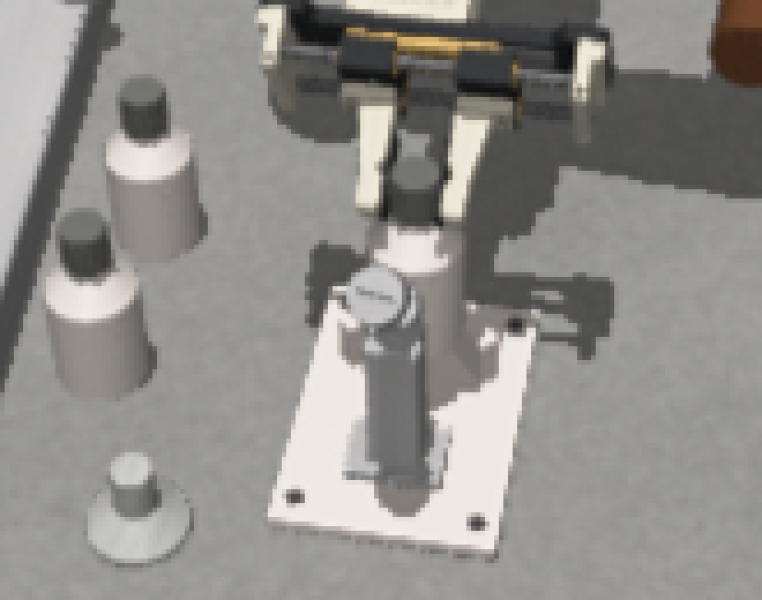

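```bash
python3 -m pendant '[[6,0,3.5,0,0,0],[12,0,7,0,0,0],[18,0,10.5,0,0,0],[24,0,14,0,0,0],[30,0,17.5,0,0,0],[34.6,0,20,0,0,0],[39,0,22.5,0,0,0],[39,0,22.5,0,0,0],[39,0,22.5,0,0,0]]'
```

```text
time_s: 7.68
tcp_pos: [0.5492, 0.0912, 0.1262]
eef_rot: [179.9, 60.2, -96.0]
contact_force: [0.4, -0.5, -1.7]
gripper_width: 0.0272
gripper_force: 50.0
```

```bash
python3 -m pendant '[[1.7,0,1,0,0,0],[3.5,0,2,0,0,0],[3.5,0,2,0,0,0],[3.5,0,2,0,0,0]]';python3 -m pendant '[[0.9,0,0.5,0,0,0],[0.9,0,0.5,0,0,0]]';python3 -m pendant '[[0.9,0,0.5,0,0,0],[0.9,0,0.5,0,0,0]]'
```

```text
time_s: 8.18
tcp_pos: [0.5495, 0.0914, 0.1228]
eef_rot: [180.0, 60.2, -96.0]
contact_force: [0.5, -0.5, 6.0]
gripper_width: 0.0271
gripper_force: 49.9
time_s: 8.43
tcp_pos: [0.5497, 0.0916, 0.1227]
eef_rot: [-179.9, 60.3, -95.9]
contact_force: [1.0, -1.6, 10.4]
gripper_width: 0.0269
gripper_force: 50.0
time_s: 8.68
tcp_pos: [0.5498, 0.0917, 0.1226]
eef_rot: [-179.8, 60.3, -95.7]
contact_force: [-0.5, -2.2, 16.8]
gripper_width: 0.0271
gripper_force: 50.0
```

```bash
python3 -m pendant '[[-2.2,0,-1.3,0,0,0],[-2.2,0,-1.3,0,0,0]]';python3 -m pendant '[[0.5,0,-0.87,0,0,0],[0.5,0,-0.87,0,0,0]]';python3 -m pendant '[[0.5,0,-0.87,0,0,0],[0.5,0,-0.87,0,0,0]]';python3 -m pendant '[[0.5,0,-0.87,0,0,0],[0.5,0,-0.87,0,0,0]]'
```

```text
time_s: 8.93
tcp_pos: [0.5493, 0.0912, 0.1228]
eef_rot: [179.9, 60.2, -96.0]
contact_force: [0.6, -0.8, 4.0]
gripper_width: 0.0269
gripper_force: 50.0
time_s: 9.18
tcp_pos: [0.5492, 0.0905, 0.1229]
eef_rot: [179.9, 60.2, -96.0]
contact_force: [0.1, 1.1, 6.0]
gripper_width: 0.0271
gripper_force: 50.0
time_s: 9.43
tcp_pos: [0.5491, 0.0897, 0.123]
eef_rot: [179.9, 60.2, -96.0]
contact_force: [1.7, 1.9, 5.7]
gripper_width: 0.0269
gripper_force: 50.0
time_s: 9.68
tcp_pos: [0.549, 0.0889, 0.1231]
eef_rot: [179.9, 60.3, -96.0]
contact_force: [1.5, 3.0, 4.6]
gripper_width: 0.027
gripper_force: 50.0
```

```bash
for i in 1 2; do python3 -m pendant '[[0.2,0,-1.1,0,0,0],[0.2,0,-1.1,0,0,0]]';done;python3 -m pendant '[[0.5,0,-0.87,0,0,0],[0.5,0,-0.87,0,0,0]]'
```

```text
time_s: 9.93
tcp_pos: [0.5488, 0.0873, 0.1229]
eef_rot: [179.8, 60.2, -96.1]
contact_force: [0.4, 2.5, 4.0]
gripper_width: 0.0271
gripper_force: 50.0
time_s: 10.18
tcp_pos: [0.5487, 0.0862, 0.1232]
eef_rot: [179.8, 60.2, -96.1]
contact_force: [2.5, 4.4, 1.9]
gripper_width: 0.0271
gripper_force: 50.0
time_s: 10.42
tcp_pos: [0.5486, 0.0854, 0.1234]
eef_rot: [179.8, 60.2, -96.1]
contact_force: [2.0, 6.7, 2.0]
gripper_width: 0.0271
gripper_force: 50.0
```

```bash
python3 -m pendant '[[0.3,0,1.3,0,0,0],[0.3,0,1.3,0,0,0]]'; python3 -m pendant '[[0,0,0,0,0,0],[0,0,0,0,0,0],[0,0,0,0,0,0],[0,0,0,0,0,0]]' 60
python3 - <<'E'
from h import *
c=cam("wrist");np.savez("w4.npz",K=c[0],R=c[1],t=c[2])
im=r.capture("wrist")[:,:,::-1]; cv2.imwrite("pics/w4.png",im)
s=r.capture("side")[:,:,::-1];cv2.imwrite("pics/s4.png",s)
a=cv2.resize(im[20:320,170:470],(400,400),interpolation=3);b=cv2.resize(s[205:305,265:365],(400,400),interpolation=3)
cv2.imwrite("pics/v4.png",np.hstack([a,b]))
E
```

```text
time_s: 10.68
tcp_pos: [0.5487, 0.0864, 0.1231]
eef_rot: [179.9, 60.2, -96.0]
contact_force: [1.8, 3.5, 7.0]
gripper_width: 0.0269
gripper_force: 49.9
time_s: 11.18
tcp_pos: [0.5485, 0.0859, 0.1221]
eef_rot: [179.8, 60.1, -96.1]
contact_force: [0.2, 0.3, 0.3]
gripper_width: 0.0583
gripper_force: 0.0
```

View pics/v4.png

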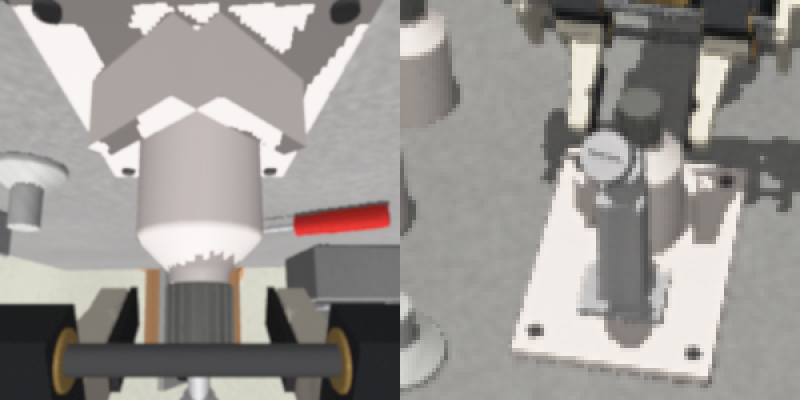

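```bash
python3 -m pendant '[[0,0,-15,0,0,0],[0,0,-30,0,0,0],[0,0,-50,0,0,0],[0,0,-75,0,0,0],[0,0,-100,0,0,0],[-40,0,-125,0,0,0],[-80,0,-150,0,0,0],[-80,0,-150,0,0,0]]' 87
python3 - <<'E'
from h import *
c=cam("side"); yaw=np.radians(-5.9); sy=np.array([-np.sin(yaw),np.cos(yaw),0]); up=np.array([0,0,1.])
S=np.array([.5492,.0885,.012]); a=np.sin(np.radians(40))*sy+np.cos(np.radians(40))*up; A=S+.0205*sy+.0795*up
for d in (.10,.11,.12,.13,.14,.15,.16): print(d,(A+d*a).round(4),proj(c,A+d*a).round(1))
print(r.get_state()['joints'])
E
```

```text
time_s: 12.28
tcp_pos: [0.5404, -0.0059, 0.271]
eef_rot: [-179.2, 60.0, -95.3]
contact_force: [0.7, 0.4, 0.4]
gripper_width: 0.087
gripper_force: 0.0
0.1 [0.5579 0.1728 0.1681] [[317.8 244.8]]
0.11 [0.5586 0.1792 0.1758] [[317.2 244.6]]
0.12 [0.5592 0.1856 0.1834] [[316.6 244.3]]
0.13 [0.5599 0.192  0.1911] [[316.  244.1]]
0.14 [0.5606 0.1984 0.1987] [[315.4 243.8]]
0.15 [0.5612 0.2048 0.2064] [[314.8 243.5]]
0.16 [0.5619 0.2112 0.2141] [[314.1 243.2]]
[-21.6740045   20.33673246  -0.14228137 -56.63823626 -92.37353517
  25.82190635]
```

```bash
python3 - <<'E'
from h import *
yaw=np.radians(-5.9); sy=np.array([-np.sin(yaw),np.cos(yaw),0]); up=np.array([0,0,1.])
S=np.array([.5492,.0885,.012]); a=np.sin(np.radians(40))*sy+np.cos(np.radians(40))*up; A=S+.0205*sy+.0795*up
c=cam("wrist");np.savez("w5.npz",K=c[0],R=c[1],t=c[2])
im=r.capture("wrist")[:,:,::-1]; cv2.imwrite("pics/w5.png",im)
for d in (0,.10,.12,.14,.16): print(d,proj(c,A+d*a).round(1))
c=cam("scene")
s=r.capture("scene")[:,:,::-1];cv2.imwrite("pics/s5.png",s)
for d in (0,.10,.12,.14,.16): print(d,proj(c,A+d*a).round(1))
E
cat > show.py <<'E'
import cv2,numpy as np
w=cv2.imread("pics/w5.png"); s=cv2.imread("pics/s5.png")
A=cv2.resize(w[100:300,220:420],(400,400),interpolation=3); B=cv2.resize(s[195:275,340:420],(400,400),interpolation=3)
cv2.imwrite("pics/v5.png",np.hstack([A,B]))
E
python3 show.py
```

```text
0 [[323.3  89.9]]
0.1 [[322.6 175.5]]
0.12 [[322.5 189.9]]
0.14 [[322.4 203.6]]
0.16 [[322.3 216.7]]
0 [[374.5 230.1]]
0.1 [[392.8 219.8]]
0.12 [[396.7 217.6]]
0.14 [[400.8 215.3]]
0.16 [[404.9 213. ]]
```

View pics/v5.png

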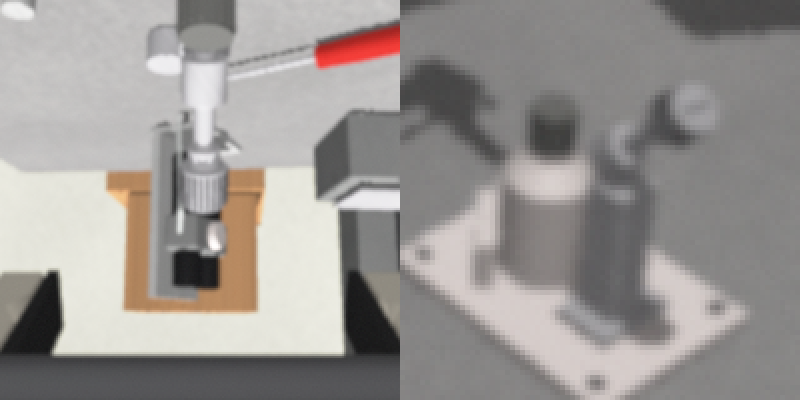

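Run:
```python
from h import *
yaw=np.radians(-5.9); sx=np.array([np.cos(yaw),np.sin(yaw),0]);sy=np.array([-np.sin(yaw),np.cos(yaw),0]); up=np.array([0,0,1.])
S=np.array([.5492,.0885,.012]); a=np.sin(np.radians(40))*sy+np.cos(np.radians(40))*up; A=S+.0205*sy+.0795*up;n=np.cross(a,sx)
w=np.load("w5.npz");c=(w['K'],w['R'],w['t']); t=np.linspace(0,6.28,60)
for d in (.12,.125,.13,.135,.14):
    f=lambda s,rr:(lambda q:(q.min(0).round(1),q.max(0).round(1)))(proj(c,A+s*a+rr*(np.outer(np.cos(t),sx)+np.outer(np.sin(t),n))))
    print(d,"low",f(d-.013,.015),"top",f(d+.013,.015),"collar",f(d-.025,.010))
c2=cam("scene")
print(proj(c2,A+.013*a*0+.15*a))
# pregrasp pose rows: tool z=-a, roll choices
p0,R0=cur()
for rr in range(-180,180,30):
    q=np.radians(rr); x=np.cos(q)*sx+np.sin(q)*n; z=-a; Rt=R.from_matrix(np.c_[x,np.cross(z,x),z]); print(rr,((R0.inv()*Rt).magnitude()*57.3).round(0),np.array(row(A+.2*a,Rt)).tolist())
```

```text
0.12 low (array([310.6, 175.8]), array([334.6, 185.8])) top (array([310.8, 193.6]), array([334. , 204.6])) collar (array([314.5, 168.6]), array([330.8, 175. ]))
0.125 low (array([310.6, 179.3]), array([334.5, 189.5])) top (array([310.9, 196.9]), array([333.9, 208.1])) collar (array([314.5, 172.3]), array([330.7, 178.8]))
0.13 low (array([310.7, 182.8]), array([334.4, 193.2])) top (array([310.9, 200.2]), array([333.8, 211.5])) collar (array([314.6, 175.9]), array([330.6, 182.5]))
0.135 low (array([310.7, 186.2]), array([334.3, 196.8])) top (array([311. , 203.4]), array([333.7, 214.9])) collar (array([314.6, 179.5]), array([330.5, 186.2]))
0.14 low (array([310.8, 189.6]), array([334.1, 200.4])) top (array([311. , 206.6]), array([333.6, 218.2])) collar (array([314.6, 183. ]), array([330.4, 189.9]))
[[402.81642369 214.1577529 ]]Traceback (most recent call last):
  File "<stdin>", line 13, in <module>
AttributeError: 'float' object has no attribute 'round'
```

Run:
```python
import cv2,numpy as np
g=cv2.cvtColor(cv2.imread("pics/w5.png"),cv2.COLOR_BGR2GRAY)
for v in (152,165,180,185,190,195,200,204): print(v,list(g[v,304:342]))
for u in (318,322,326): print(u,list(zip(range(140,216),g[140:216,u].tolist())))
```

```text
152 [np.uint8(192), np.uint8(192), np.uint8(191), np.uint8(190), np.uint8(192), np.uint8(191), np.uint8(189), np.uint8(190), np.uint8(193), np.uint8(202), np.uint8(212), np.uint8(221), np.uint8(225), np.uint8(229), np.uint8(232), np.uint8(236), np.uint8(237), np.uint8(237), np.uint8(236), np.uint8(234), np.uint8(231), np.uint8(227), np.uint8(222), np.uint8(215), np.uint8(206), np.uint8(200), np.uint8(193), np.uint8(185), np.uint8(184), np.uint8(185), np.uint8(189), np.uint8(190), np.uint8(191), np.uint8(190), np.uint8(190), np.uint8(189), np.uint8(188), np.uint8(190)]
165 [np.uint8(148), np.uint8(153), np.uint8(162), np.uint8(168), np.uint8(171), np.uint8(173), np.uint8(162), np.uint8(140), np.uint8(128), np.uint8(126), np.uint8(126), np.uint8(129), np.uint8(151), np.uint8(184), np.uint8(212), np.uint8(227), np.uint8(234), np.uint8(236), np.uint8(236), np.uint8(233), np.uint8(225), np.uint8(209), np.uint8(184), np.uint8(165), np.uint8(158), np.uint8(148), np.uint8(139), np.uint8(141), np.uint8(154), np.uint8(170), np.uint8(188), np.uint8(194), np.uint8(195), np.uint8(195), np.uint8(1
[... 5527 characters left out ...]
, 188), (158, 188), (159, 187), (160, 186), (161, 186), (162, 184), (163, 181), (164, 179), (165, 184), (166, 190), (167, 184), (168, 169), (169, 157), (170, 148), (171, 142), (172, 141), (173, 142), (174, 145), (175, 156), (176, 184), (177, 206), (178, 209), (179, 197), (180, 183), (181, 171), (182, 163), (183, 160), (184, 156), (185, 149), (186, 152), (187, 178), (188, 193), (189, 184), (190, 175), (191, 169), (192, 170), (193, 170), (194, 171), (195, 173), (196, 174), (197, 175), (198, 172), (199, 168), (200, 167), (201, 166), (202, 165), (203, 165), (204, 163), (205, 145), (206, 103), (207, 58), (208, 35), (209, 62), (210, 103), (211, 142), (212, 168), (213, 184), (214, 191), (215, 198)]
```

```bash
cat >> h.py <<'E'
_y=np.radians(-5.9); sx=np.array([np.cos(_y),np.sin(_y),0]);sy=np.array([-np.sin(_y),np.cos(_y),0]); up=np.array([0,0,1.])
S=np.array([.5494,.0885,.012]); a=np.sin(np.radians(40))*sy+np.cos(np.radians(40))*up; A=S+.0205*sy+.0795*up;n=np.cross(a,sx)
def kp(d,roll):
    q=np.radians(roll); x=np.cos(q)*sx+np.sin(q)*n; z=-a; return A+d*a,R.from_matrix(np.c_[x,np.cross(z,x),z])
E
python3 - <<'E'
from h import *
for rr in range(-180,180,30):
    p,Rt=kp(.21,rr); p0,R0=cur(); print(rr,round((R0.inv()*Rt).magnitude()*57.3),np.array(row(p,Rt)).tolist())
E
```

```text
-180 126 [-111.2, -0.1, 223.7, 1.3371, 1.3384, 1.1192]
-150 112 [-111.2, -0.1, 223.7, 0.9042, 1.5678, 0.7565]
-120 103 [-111.2, -0.1, 223.7, 0.4554, 1.7028, 0.3806]
-90 100 [-111.2, -0.1, 223.7, -0.0008, 1.7473, -0.0014]
-60 103 [-111.2, -0.1, 223.7, -0.4571, 1.7026, -0.3835]
-30 112 [-111.2, -0.1, 223.7, -0.9059, 1.5674, -0.7593]
0 126 [-111.2, -0.1, 223.7, -1.3389, 1.3376, -1.1218]
30 143 [-111.2, -0.1, 223.7, -1.7452, 1.0065, -1.4619]
60 161 [-111.2, -0.1, 223.7, -2.1095, 0.5642, -1.7668]
90 180 [-111.2, -0.1, 223.7, 2.4076, 0.0012, 2.0162]
120 161 [-111.2, -0.1, 223.7, 2.1076, 0.5658, 1.7647]
150 142 [-111.2, -0.1, 223.7, 1.7433, 1.0076, 1.4595]
```

Run:
```python
from h import *
from scipy.spatial.transform import Slerp
p0,R0=cur(); p2,R2=kp(.21,-90); p1=np.array([.55,.13,.38]); sl=Slerp([0,1],R.concatenate([R0,R2]))
for k in np.arange(1,13)/12:
    p=(1-k)**2*p0+2*k*(1-k)*(2*p1-(p0+p2)/2)+k*k*p2
    print(np.array(row(p,sl(k))).round(2).tolist(),p.round(2)[1:])
```

```text
[-42.7, 1.0, 3.1, -0.0, 0.15, -0.0] [0.02 0.3 ]
[-79.3, 1.9, 9.1, -0.0, 0.29, -0.0] [0.04 0.33]
[-109.8, 2.5, 17.9, -0.0, 0.44, -0.0] [0.07 0.35]
[-134.3, 3.0, 29.5, -0.0, 0.58, -0.0] [0.09 0.37]
[-152.7, 3.3, 43.9, -0.0, 0.73, -0.0] [0.11 0.38]
[-165.0, 3.4, 61.1, -0.0, 0.87, -0.0] [0.13 0.38]
[-171.2, 3.3, 81.2, -0.0, 1.02, -0.0] [0.15 0.38]
[-171.4, 3.0, 104.0, -0.0, 1.16, -0.0] [0.17 0.36]
[-165.4, 2.5, 129.7, -0.0, 1.31, -0.0] [0.19 0.35]
[-153.4, 1.8, 158.2, -0.0, 1.46, -0.0] [0.21 0.32]
[-135.4, 1.0, 189.5, -0.0, 1.6, -0.0] [0.23 0.29]
[-111.2, -0.1, 223.7, -0.0, 1.75, -0.0] [0.24 0.25]
```

```bash
python3 -m pendant '[[-43,1,3,0,0.15,0],[-79,2,9,0,0.29,0],[-110,2.5,18,0,0.44,0],[-134,3,30,0,0.58,0],[-153,3.3,44,0,0.73,0],[-165,3.4,61,0,0.87,0],[-171,3.3,81,0,1.02,0],[-171,3,104,0,1.16,0],[-165,2.5,130,0,1.31,0],[-153,1.8,158,0,1.46,0],[-135,1,189.5,0,1.6,0],[-111,0,223.7,0,1.747,0],[-111,0,223.7,0,1.747,0],[-111,0,223.7,0,1.747,0]]'
python3 - <<'E'
from h import *
s=r.get_state(); p,Rt=kp(.21,-90); print(s['joints'].round(1),np.array(row(p,Rt)).tolist())
E
```

```text
time_s: 14.12
tcp_pos: [0.5655, 0.244, 0.2503]
eef_rot: [179.8, -40.1, -95.8]
contact_force: [0.4, -0.5, 1.3]
gripper_width: 0.0871
gripper_force: 0.0
[ 52.6  30.7  -1.2  19.6 -93.5 -63.5] [2.0, 0.0, -1.1, 0.0024, -0.0012, 0.0016]
```

```bash
python3 -m pendant '[[2,0,-1,0,0,-0.18],[2,0,-1,0,0,-0.36],[2,0,-1,0,0,-0.54],[2,0,-1,0,0,-0.72],[2,0,-1,0,0,-0.9],[2,0,-1,0,0,-1.08],[2,0,-1,0,0,-1.26],[2,0,-1,0,0,-1.44],[2,0,-1,0,0,-1.62],[2,0,-1,0,0,-1.8],[2,0,-1,0,0,-1.98],[2,0,-1,0,0,-2.16],[2,0,-1,0,0,-2.34],[2,0,-1,0,0,-2.52],[2,0,-1,0,0,-2.7],[2,0,-1,0,0,-2.88],[2,0,-1,0,0,-3.06]]'
python3 - <<'E'
from h import *
print(r.get_state()['joints'].round(1))
E
python3 -m pendant '[[0,0,0,0,0,-0.18],[0,0,0,0,0,-0.36],[0,0,0,0,0,-0.54],[0,0,0,0,0,-0.72],[0,0,0,0,0,-0.82],[0,0,0,0,0,-0.82]]'
python3 - <<'E'
from h import *
c=cam("wrist");im=r.capture("wrist")[:,:,::-1]; cv2.imwrite("pics/w6.png",im)
np.savez("w6.npz",K=c[0],R=c[1],t=c[2])
s=r.get_state(); p0,R0=cur(); z=R0.apply([0,0,1]); print(s['joints'].round(1), z@-a, ((p0-A)@sx).round(4),((p0-A)@n).round(4),((p0-A)@a).round(4))
t=np.linspace(0,6.28,30)
# head top rim and fit: centre of outer face
print(proj(c,A+.135*a), proj(c,A+.135*a+.015*(np.outer(np.cos(t),sx)+np.outer(np.sin(t),n))).min(0), proj(c,A+.135*a+.015*(np.outer(np.cos(t),sx)+np.outer(np.sin(t),n))).max(0))
g=cv2.cvtColor(im.copy(),cv2.COLOR_BGR2GRAY); u,v=proj(c,A+.135*a)[0].astype(int)
print(u,v);print(g[v,u-40:u+41:2].tolist());print(g[v-40:v+41:2,u].tolist())
h=cv2.HoughCircles(cv2.medianBlur(g,3),cv2.HOUGH_GRADIENT,1,20,param1=80,param2=12,minRadius=12,maxRadius=26);print(h[0][np.argsort(np.hypot(h[0][:,0]-u,h[0][:,1]-v))[:5]] if h is not None else None)
E
```

```text
time_s: 16.25
tcp_pos: [0.5657, 0.2422, 0.2574]
eef_rot: [176.2, 39.4, 78.3]
contact_force: [-1.2, -0.8, 0.2]
gripper_width: 0.0874
gripper_force: 0.0
[ 52.4  30.1  -1.1  19.6 -93.7 112.2]
time_s: 17.0
tcp_pos: [0.5656, 0.2423, 0.2568]
eef_rot: [-151.0, 28.2, 133.7]
contact_force: [0.5, 0.5, 1.1]
gripper_width: 0.0869
gripper_force: 0.0
[ 52.5  30.2  -1.1  19.6 -93.7 158.7] 0.9999824903843452 0.0002 -0.0031 0.2126
[[323.80505674 210.71442466]] [305.37777951 193.11840918] [342.12923938 227.67792503]
323 210
[197, 198, 199, 197, 196, 197, 200, 195, 185, 174, 169, 156, 229, 244, 243, 242, 241, 242, 233, 171, 174, 235, 240, 238, 238, 238, 238, 237, 236, 221, 176, 197, 197, 197, 199, 196, 194, 200, 200, 199, 198]
[132, 123, 115, 142, 230, 221, 177, 134, 111, 104, 105, 105, 124, 219, 239, 238, 237, 239, 240, 231, 174, 166, 227, 241, 241, 240, 241, 243, 242, 231, 201, 195, 197, 198, 198, 197, 198, 199, 200, 197, 198]
[[323.5 212.5  18.1]
 [313.5 193.5  18.5]
 [311.5 173.5  14.3]
 [344.5 165.5  21. ]
 [374.5 257.5  18.5]]
```

Run:
```python
from h import *
p0,R0=cur(); z=R0.apply([0,0,1]); Rt=R.align_vectors([-a],[z])[0]*R0
for d in (.2126,.127): print(np.array(row(A+d*a,Rt)).tolist())
```

```text
[2.4, 1.9, 0.1, 0.004, -0.0043, -0.0]
[2.0, 1.5, 85.7, 0.004, -0.0043, -0.0]
```

```bash
python3 -m pendant '[[0.8,1.8,20,0.004,-0.004,0],[0.6,1.6,45,0.004,-0.004,0],[0.5,1.5,68,0.004,-0.004,0],[0.5,1.5,85.5,0.004,-0.004,0],[0.5,1.5,85.5,0.004,-0.004,0],[0.5,1.5,85.5,0.004,-0.004,0]]' && python3 -m pendant '[[0,0,0,0,0,0],[0,0,0,0,0,0],[0,0,0,0,0,0],[0,0,0,0,0,0],[0,0,0,0,0,0],[0,0,0,0,0,0]]' 20 25
```

```text
time_s: 17.8
tcp_pos: [0.5608, 0.1902, 0.1879]
eef_rot: [-150.4, 28.5, 134.0]
contact_force: [-0.0, 0.2, -0.1]
gripper_width: 0.0869
gripper_force: 0.0
time_s: 18.55
tcp_pos: [0.5602, 0.1897, 0.187]
eef_rot: [-150.2, 28.5, 134.1]
contact_force: [-0.3, 0.2, -0.1]
gripper_width: 0.0325
gripper_force: 0.0
```

```bash
python3 -m pendant '[[0,0,0,0,0,0],[0,0,0,0,0,0]]' && python3 -m pendant '[[0,0,0.54,0,0,0.18],[0,0,1.08,0,0,0.36],[0,0,1.6,0,0,0.54],[0,0,2.2,0,0,0.72],[0,0,2.7,0,0,0.9]]'
python3 - <<'E'
from h import *
im=r.capture("side")[:,:,::-1];cv2.imwrite("pics/s7.png",im)
p0,R0=cur();print(((p0-A)@a).round(4),((p0-A)@sx).round(4),((p0-A)@n).round(4),r.get_state()['moment'])
E
```

```text
time_s: 18.8
tcp_pos: [0.5601, 0.1896, 0.1871]
eef_rot: [-150.2, 28.5, 134.1]
contact_force: [-1.0, -0.3, 1.2]
gripper_width: 0.0295
gripper_force: 25.0
time_s: 19.42
tcp_pos: [0.5612, 0.1881, 0.1848]
eef_rot: [172.0, 39.5, 71.6]
contact_force: [8.0, -2.6, -2.9]
gripper_width: 0.0294
gripper_force: 25.0
0.1227 0.0016 0.0011 [ 1.99032044 -2.09705888  1.4617652 ]
```

```bash
python3 -m pendant '[[0,0,0.54,0,0,0.18],[0,0,1.08,0,0,0.36],[0,0,1.6,0,0,0.54],[0,0,2.2,0,0,0.72],[0,0,2.7,0,0,0.9],[0,0,3.2,0,0,1.08],[0,0,3.8,0,0,1.26],[0,0,4.3,0,0,1.44]]';python3 -m pendant '[[0,0,0.54,0,0,0.18],[0,0,1.08,0,0,0.36],[0,0,1.6,0,0,0.54],[0,0,2.2,0,0,0.72],[0,0,2.7,0,0,0.9],[0,0,3.2,0,0,1.08],[0,0,3.8,0,0,1.26],[0,0,4.3,0,0,1.44]]'
python3 - <<'E'
from h import *
p0,R0=cur();print(((p0-A)@a).round(4),((p0-A)@sx).round(4),((p0-A)@n).round(4),r.get_state()['moment'],r.get_state()['joints'].round(1))
E
```

```text
time_s: 20.48
tcp_pos: [0.5621, 0.184, 0.1826]
eef_rot: [139.7, -1.5, -7.5]
contact_force: [13.1, -9.8, -0.5]
gripper_width: 0.0295
gripper_force: 25.0
time_s: 21.48
tcp_pos: [0.5604, 0.18, 0.1803]
eef_rot: [175.4, -40.3, -88.9]
contact_force: [4.8, -10.2, 6.8]
gripper_width: 0.0292
gripper_force: 25.0
0.1141 0.0015 -0.0022 [-2.33423465 -1.4560931   1.51262615] [ 49.6  30.5 -12.5  21.7 -82.8 -59.9]
```

```bash
python3 -m pendant '[[0,0,0.54,0,0,0.18],[0,0,1.08,0,0,0.36],[0,0,1.6,0,0,0.54],[0,0,2.2,0,0,0.72],[0,0,2.7,0,0,0.9],[0,0,3.2,0,0,1.08],[0,0,3.8,0,0,1.26],[0,0,4.3,0,0,1.44],[0,0,4.8,0,0,1.62],[0,0,4.8,0,0,1.62]]'; python3 -m pendant '[[0,0,0,0,0,0],[0,0,0,0,0,0],[0,0,0,0,0,0]]' 55
python3 - <<'E'
from h import *
p0,R0=cur();z=R0.apply([0,0,1]);print(((p0-A)@a).round(4),((p0-A)@sx).round(4),((p0-A)@n).round(4),z@-a,r.get_state()['joints'].round(1))
E
```

```text
time_s: 22.72
tcp_pos: [0.5584, 0.1782, 0.1755]
eef_rot: [-139.6, -2.0, 176.2]
contact_force: [-4.6, -2.4, 5.5]
gripper_width: 0.0294
gripper_force: 25.0
time_s: 23.1
tcp_pos: [0.5593, 0.1795, 0.1746]
eef_rot: [-139.8, -2.0, 176.3]
contact_force: [0.5, -0.1, 0.2]
gripper_width: 0.0526
gripper_force: 0.0
0.1093 0.0005 0.0011 0.9999907136909788 [  49.6   30.6  -13.    21.6  -82.  -152.5]
```

```bash
for i in 1 2; do python3 -m pendant '[[0,0,0,0,0,-0.18],[0,0,0,0,0,-0.36],[0,0,0,0,0,-0.54],[0,0,0,0,0,-0.72],[0,0,0,0,0,-0.9],[0,0,0,0,0,-1.08],[0,0,0,0,0,-1.26],[0,0,0,0,0,-1.44],[0,0,0,0,0,-1.62],[0,0,0,0,0,-1.8],[0,0,0,0,0,-1.98],[0,0,0,0,0,-2.16],[0,0,0,0,0,-2.34],[0,0,0,0,0,-2.52],[0,0,0,0,0,-2.7],[0,0,0,0,0,-2.7]]' 87;done
python3 - <<'E'
from h import *
c=cam("wrist");im=r.capture("wrist")[:,:,::-1]; cv2.imwrite("pics/w8.png",im)
p0,R0=cur();z=R0.apply([0,0,1]);print(((p0-A)@a).round(4),((p0-A)@sx).round(4),((p0-A)@n).round(4),z@-a,r.get_state()['joints'].round(1))
g=cv2.cvtColor(im.copy(),cv2.COLOR_BGR2GRAY)
for d in (.109,.119,.129):
  u,v=proj(c,A+d*a)[0]; print(d,u,v, .015*286.6/np.linalg.norm(A+d*a+c[1].T@c[2]))
h=cv2.HoughCircles(cv2.medianBlur(g,3),cv2.HOUGH_GRADIENT,1,10,param1=80,param2=12,minRadius=16,maxRadius=36);print(h[0][np.argsort(np.hypot(h[0][:,0]-u,h[0][:,1]-v))[:6]] if h is not None else None)
E
```

```text
time_s: 25.1
tcp_pos: [0.5593, 0.1795, 0.1746]
eef_rot: [141.9, -14.2, -23.4]
contact_force: [-0.2, 1.1, -0.8]
gripper_width: 0.0868
gripper_force: 0.0
time_s: 27.1
tcp_pos: [0.5592, 0.1794, 0.1747]
eef_rot: [-150.4, 28.6, 133.8]
contact_force: [-0.4, -1.8, -0.0]
gripper_width: 0.0871
gripper_force: 0.0
0.1093 0.0004 0.0009 0.9999890274933697 [ 49.6  30.6 -13.   21.6 -82.  156.5]
0.109 320.46029688390587 264.2050782166806 26.138730655317264
0.119 320.34471294323157 274.30457923210923 27.557978858737844
0.129 320.2135790279789 285.7628069281443 29.102439483214244
[[319.5 280.5  29.7]
 [320.5 291.5  34.3]
 [320.5 301.5  30.8]
 [317.5 268.5  25.2]
 [330.5 307.5  19.3]
 [326.5 253.5  19.4]]
```

```bash
python3 -m pendant '[[0,0,0,0,0,0],[0,0,0,0,0,0],[0,0,0,0,0,0],[0,0,0,0,0,0],[0,0,0,0,0,0],[0,0,0,0,0,0],[0,0,0,0,0,0],[0,0,0,0,0,0]]' 20 25; python3 -m pendant '[[0,0,0.54,0,0,0.18],[0,0,1.08,0,0,0.36],[0,0,1.6,0,0,0.54],[0,0,2.2,0,0,0.72],[0,0,2.7,0,0,0.9],[0,0,3.2,0,0,1.08],[0,0,3.8,0,0,1.26],[0,0,4.3,0,0,1.44],[0,0,4.8,0,0,1.62],[0,0,5.4,0,0,1.8],[0,0,5.9,0,0,1.98],[0,0,6.5,0,0,2.16],[0,0,7,0,0,2.34],[0,0,7.6,0,0,2.52],[0,0,8.1,0,0,2.7],[0,0,8.6,0,0,2.88]]'
cat > q.py <<'E'
from h import *
s=r.get_state();p0,R0=cur();print("d",((p0-A)@a).round(4),((p0-A)@sx).round(4),((p0-A)@n).round(4),"Fa",np.dot(s['contact_force'],a).round(1),"Ma",np.dot(s['moment'],a).round(2),s['joints'].round(1)[5])
E
python3 q.py
```

```text
time_s: 28.15
tcp_pos: [0.5591, 0.1792, 0.1748]
eef_rot: [-150.2, 28.5, 134.1]
contact_force: [-1.0, 0.7, 0.5]
gripper_width: 0.0293
gripper_force: 25.0
time_s: 30.15
tcp_pos: [0.5606, 0.1721, 0.1696]
eef_rot: [144.5, -20.8, -32.3]
contact_force: [11.9, -12.8, 2.8]
gripper_width: 0.0294
gripper_force: 25.0
d 0.1008 0.0026 -0.0013 Fa -5.2 Ma 0.12 -8.7
```

```bash
for i in 1 2 3 4; do python3 -m pendant '[[0,0,0.54,0,0,0.18],[0,0,1.08,0,0,0.36],[0,0,1.08,0,0,0.36]]' >/dev/null; python3 q.py; done
```

```text
d 0.0997 0.0022 -0.0018 Fa -3.2 Ma 0.02 -29.1
d 0.0986 0.0017 -0.0021 Fa -2.5 Ma -0.02 -49.8
d 0.0975 0.0011 -0.0022 Fa -0.0 Ma 0.03 -70.4
d 0.0964 0.0006 -0.0021 Fa 1.2 Ma -0.05 -91.1
```

```bash
for i in 1 2 3; do python3 -m pendant '[[0,0,0.54,0,0,0.18],[0,0,1.08,0,0,0.36],[0,0,1.08,0,0,0.36]]' >/dev/null; python3 q.py; done
```

```text
d 0.0961 0.002 0.0003 Fa -0.5 Ma -0.03 -111.7
d 0.0961 0.003 0.0003 Fa 2.6 Ma -0.02 -132.4
d 0.0956 0.0028 -0.0004 Fa 7.4 Ma -0.13 -153.0
```

```bash
python3 -m pendant '[[0,0,-1,0,0,0],[0,0,-1,0,0,0],[0,0,-1,0,0,0],[0,0,-1,0,0,0]]' 87 >/dev/null; python3 q.py; python3 -m pendant '[[0,0,0,0,0,-0.18],[0,0,0,0,0,-0.36],[0,0,0,0,0,-0.54],[0,0,0,0,0,-0.72],[0,0,0,0,0,-0.9],[0,0,0,0,0,-1.08],[0,0,0,0,0,-1.26],[0,0,0,0,0,-1.44],[0,0,0,0,0,-1.62],[0,0,0,0,0,-1.8],[0,0,0,0,0,-1.98],[0,0,0,0,0,-2.16],[0,0,0,0,0,-2.16]]' >/dev/null; python3 -m pendant '[[0,0,0,0,0,0],[0,0,0,0,0,0],[0,0,0,0,0,0],[0,0,0,0,0,0],[0,0,0,0,0,0],[0,0,0,0,0,0],[0,0,0,0,0,0],[0,0,0,0,0,0]]' 20 35; python3 q.py;  for i in 1 2 3 4; do python3 -m pendant '[[0,0,0,0,0,0.12],[0,0,0,0,0,0.12]]' |grep force; python3 q.py; done
```

```text
d 0.0939 0.0002 0.0008 Fa 0.0 Ma -0.08 -152.9
time_s: 35.9
tcp_pos: [0.5581, 0.1696, 0.1632]
eef_rot: [153.1, -31.2, -51.6]
contact_force: [0.9, 0.1, 0.2]
gripper_width: 0.029
gripper_force: 35.0
d 0.0941 0.0003 0.0007 Fa 0.3 Ma -0.0 -29.1
contact_force: [1.4, -0.4, -0.6]
gripper_force: 35.0
d 0.0942 0.0005 0.0008 Fa -0.6 Ma 0.32 -35.9
contact_force: [3.2, 0.9, -1.1]
gripper_force: 35.0
d 0.0943 0.0006 0.001 Fa -0.0 Ma 0.11 -42.7
contact_force: [4.3, 1.7, -2.1]
gripper_force: 35.0
d 0.0944 0.0007 0.0012 Fa -0.2 Ma 0.28 -49.5
contact_force: [4.8, 2.0, -2.7]
gripper_force: 35.0
d 0.0945 0.0009 0.0013 Fa -0.5 Ma 0.48 -56.3
```

```bash
python3 -m pendant '[[0,0,0,0,0,0],[0,0,0,0,0,0],[0,0,0,0,0,0],[0,0,0,0,0,0],[0,0,-25,0,0,0],[0,0,-60,0,0,0],[0,0,-88,0,0,0],[0,0,-88,0,0,0],[0,0,-88,0,0,0]]' 87; python3 q.py
python3 - <<'E'
from h import *
c=cam("wrist");im=r.capture("wrist")[:,:,::-1]; cv2.imwrite("pics/w9.png",im);np.savez("w9.npz",K=c[0],R=c[1],t=c[2])
s=r.capture("side")[:,:,::-1]; cv2.imwrite("pics/s9.png",s)
g=cv2.medianBlur(cv2.cvtColor(im.copy(),cv2.COLOR_BGR2GRAY),3)
for d in (.10,.105,.11,.115,.135):
  X=A+d*a; u,v=proj(c,X)[0]; print(d,u.round(1),v.round(1), (.015*286.6/(c[1]@X+c[2])[2]).round(2))
h=cv2.HoughCircles(g,cv2.HOUGH_GRADIENT,1,8,param1=80,param2=10,minRadius=12,maxRadius=24);u,v=proj(c,A+.105*a)[0];print(h[0][np.argsort(np.hypot(h[0][:,0]-u,h[0][:,1]-v))[:4]])
u=int(u);print(cv2.cvtColor(im.copy(),cv2.COLOR_BGR2GRAY)[160:240,u-6].tolist());
# bottle displacement in side image between s4 and s9
a4=cv2.imread("pics/s4.png");d=cv2.absdiff(a4,s)[205:275,300:360].max(2);print((d>40).sum())
E
```

```text
time_s: 38.02
tcp_pos: [0.5637, 0.2257, 0.2297]
eef_rot: [172.1, -39.6, -83.9]
contact_force: [-0.3, -0.4, -0.5]
gripper_width: 0.087
gripper_force: 0.0
d 0.1813 0.0001 0.0011 Fa -0.7 Ma 0.01 -54.9
0.1 321.0 211.4 18.13
0.105 321.0 213.6 18.5
0.11 321.0 215.9 18.89
0.115 321.1 218.2 19.29
0.135 321.1 228.7 21.09
[[319.5 216.5  22.1]
 [319.5 208.5  19.9]
 [326.5 199.5  16.7]
 [313.5 198.5  22.3]]
[65, 66, 65, 65, 64, 69, 86, 115, 152, 187, 215, 228, 236, 241, 243, 243, 242, 237, 221, 185, 160, 155, 156, 160, 172, 193, 191, 159, 120, 110, 110, 110, 112, 119, 141, 180, 210, 217, 218, 216, 215, 214, 216, 218, 216, 209, 187, 154, 128, 139, 173, 203, 217, 217, 217, 217, 216, 216, 217, 218, 218, 218, 216, 215, 216, 220, 218, 197, 157, 120, 106, 106, 107, 106, 107, 107, 106, 107, 105, 106]
2930
```

```bash
cat > slot.py <<'E'
from h import *
def slot(f):
    w=np.load(f+".npz");c=(w['K'],w['R'],w['t']);g=cv2.cvtColor(cv2.imread(f"pics/{f}.png"),cv2.COLOR_BGR2GRAY).astype(float)
    dt=.135 if f=="w6" else .1045
    # rectify the face plane: 0.25mm/px
    k=np.arange(-80,81)*.25e-3; U,V=np.meshgrid(k,k); X=A+dt*a+U[...,None]*sx+V[...,None]*n
    q=proj(c,X.reshape(-1,3)).reshape(161,161,2).astype(np.float32)
    im=cv2.remap(g.astype(np.float32),q[...,0],q[...,1],1)
    m=(im>200).astype(np.uint8); y,x=np.nonzero(m); cx,cy=np.median(x),np.median(y)
    cnt=max(cv2.findContours(m,0,2)[0],key=cv2.contourArea); hull=cv2.convexHull(cnt); (cx,cy),rad=cv2.minEnclosingCircle(hull)
    Y,Xx=np.mgrid[:161,:161]; inn=(np.hypot(Xx-cx,Y-cy)<rad*.75); wt=np.clip(200-im,0,None)*inn
    dx,dy=Xx-cx,Y-cy; C=np.array([[(wt*dx*dx).sum(),(wt*dx*dy).sum()],[(wt*dx*dy).sum(),(wt*dy*dy).sum()]]); e,v=np.linalg.eigh(C)
    print(f,"centre mm",((cx-80)*.25),((cy-80)*.25),"rad mm",rad*.25,"angle",np.degrees(np.arctan2(v[1,1],v[0,1])).round(1),"aniso",(e[1]/e[0]).round(1))
import sys
for f in sys.argv[1:]: slot(f)
E
python3 slot.py w6 w9
```

```text
w6 centre mm 2.5056400299072266 -3.987916946411133 rad mm 17.791505813598633 angle 154.8 aniso 3.9
w9 centre mm 0.0 0.0 rad mm 28.2842960357666 angle 86.8 aniso 3.0
```

```bash
python3 - <<'E'
s=open('slot.py').read()
i=s.index("    m=(im>200)"); j=s.index("import sys")
s=s[:i]+'''    Y,Xx=np.mgrid[:161,:161]; th=np.percentile(im[(np.hypot(Xx-80,Y-80)<36)],60)-25
    cx=cy=80.
    for _ in range(5):
        wt=np.clip(th-im,0,None)*(np.hypot(Xx-cx,Y-cy)<34); cx,cy=(wt*Xx).sum()/wt.sum(),(wt*Y).sum()/wt.sum()
    dx,dy=Xx-cx,Y-cy; C=np.array([[(wt*dx*dx).sum(),(wt*dx*dy).sum()],[(wt*dx*dy).sum(),(wt*dy*dy).sum()]]); e,v=np.linalg.eigh(C)
    print(f,"th",th,"centre mm",((cx-80)*.25).round(1),((cy-80)*.25).round(1),"angle",(np.degrees(np.arctan2(v[1,1],v[0,1]))%180).round(1),"aniso",(e[1]/e[0]).round(1))
'''+s[j:]
open('slot.py','w').write(s)
E
python3 slot.py w6 w9
```

```text
w6 th 213.84843 centre mm 0.3 -0.8 angle 171.6 aniso 69.8
w9 th 190.50468 centre mm 0.6 -0.4 angle 146.9 aniso 53.1
```

Run:
```python
from h import *
s4=cv2.imread("pics/s4.png");s9=cv2.imread("pics/s9.png")
for (y0,y1,x0,x1) in [(238,270,327,340),(226,246,316,334)]:
    m=cv2.matchTemplate(s9[y0-10:y1+10,x0-10:x1+10],s4[y0:y1,x0:x1],cv2.TM_CCOEFF_NORMED);print(m.max().round(3),np.subtract(np.unravel_index(m.argmax(),m.shape),10))
print(proj(cam("side"),S+[0,0,.122]), r.get_state()['contact_force'],r.get_state()['time_s'])
```

```text
0.202 [-7  7]
0.513 [ 3 -2]
[[324.16434913 229.99671994]] [0.43638543 0.17396527 0.05755283] 38.125
```

```bash
python3 -m pendant '[[0,0,-50,0,0,0],[0,0,-100,0,0,0],[0,0,-150,0,0,0],[0,0,-150,0,0,0],[0,0,-150,0,0,0]]'|head -2
python3 - <<'E'
from h import *
s4=cv2.imread("pics/s4.png");s3=cv2.imread("pics/side0.png");s9=r.capture("side")[:,:,::-1].copy();cv2.imwrite("pics/s10.png",s9)
c9=r.capture("scene")[:,:,::-1].copy();s5=cv2.imread("pics/s5.png")
def t(a,b,y0,y1,x0,x1):
    m=cv2.matchTemplate(b[y0-10:y1+10,x0-10:x1+10],a[y0:y1,x0:x1],cv2.TM_CCOEFF_NORMED);print(m.max().round(3),np.subtract(np.unravel_index(m.argmax(),m.shape),10))
t(s4,s9,238,270,327,340);t(s4,s9,226,246,316,334)
t(s5,c9,208,256,358,376)   # bottle in the scene view
t(s5,c9,212,228,362,376)   # its cap
E
```

```text
time_s: 38.75
tcp_pos: [0.574, 0.322, 0.3436]
0.422 [10 10]
0.534 [ 7 -8]
0.954 [0 0]
0.992 [0 0]
```

```bash
python3 -c "
from plant import r
print(r.close_job())"
```

```text
the job is handed in; nothing more can be done
None
```

The bottle stands upright in the nest and the thumbscrew is screwed home on its shoulder. The arm is clear, and the job was handed in at about 39 s, with no verdict shown. The screw's slot angle and drop give about 9.9 rad of turn. The foot's force on the bottle was not measured.

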